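# Calibrate the photometer: orange filter in the shaft, hold the recessed button

## Robot

A 7-joint arm with a two-finger parallel gripper is mounted at the origin on the work surface. World frame = base frame: x ahead of the robot, y to its left, z up, the work surface at z = 0. Lengths are in m, angles in rad, forces in N, time in s.
With the tool pointing down it reaches from about 0.4 to 0.925 m from the base axis. Payload 4.1 kg.
Tool frame: the origin (TCP) lies at the very end of the fingers, on their centre line; the grasp point (between the pads) lies ctrl.pinch_z behind it (ctrl.pinch_z is the distance from the TCP to the grasp point, in m); z points along the fingers, y is the line along which they close (so a half turn about z gives the same grasp; the last joint's range is limited). The gripper opens to 85 mm and grips with 20 to 120 N. Pads are 22 mm wide; open, the fingers measure 114 mm over their backs; the gripper's body (76 mm by 85 mm) begins 54 mm behind the grasp point. The pads swing forward as they close: fully open they stand 13 mm farther back than shut.
Start: joints at [1.142, 0.398, 0.045, 1.537, -0.019, 1.207, -0.051], TCP at [0.211, -0.615, 0.231] pointing down, gripper open.
Joint ranges: [-2.82, 2.82], [-0.49, 2.23], [-1.37, 1.46], [0, 2.46], [-1.36, 4.5], [0.23, 2], [-2.94, 2.94]. Speed limits (rad/s): [2.57, 2.57, 3.14, 3.14, 3.14, 3.14, 3.14].

## Interface

Orientations are given as a unit quaternion [w, x, y, z].
In Python, from station import ctrl, capture, camera_info gives the robot as it stands. The module is installed in compiled form; this text tells all that it offers.
- The arm moves only by the tool step_arm, never from a script. Its argument "steps" is text: rows parted by semicolons, each of 5 numbers parted by spaces: the finger opening in mm, from 0 to 85.4, then the shift along the tool's x, y, z in mm, then the turn about the tool's z in rad. In form: hand dx dy dz roll; .... A call has 1 to 8 rows; each row shifts and turns the commanded pose from where the row before left it, along the tool's axes as they then stand; what a row does not reach is not made up. A row lasts 1/12 s, in which the tool goes at most 41.7 mm and 7.16 degrees, less where a joint would pass 70% of its speed; a pose out of reach is approached as far as the arm can. A call with a gripper value outside its range is refused whole. The fingers move at their own pace and stop on an object; "newtons" is the grip in N (left out, the last holds). Time passes only in rows, so rows that do not move let the fingers close. It gives the time, the measured TCP pose, the force, the opening and the grip force at its end, in the units of the state.
- ctrl.get_state(): the state, without advancing time (a new reading comes with each control period).
- capture(name): name is "side" or "top" or "wrist"; returns the picture (480x640x3 uint8, red, green, blue); there is no depth.
- camera_info(name): a dict with "intrinsics" (3x3 intrinsics, pixels), "xyz" and "rotation" of the camera in the world. Camera axes: x right, y up, looking along -z (the intrinsics and any distortion apply to the point x, -y, -z); pixel columns grow to the right and rows downward; lengths in m; the calibration is good to about 2 mm. A picture is of the moment at which its call begins: read the wrist's pose just before it. camera_info takes no time and is no camera call; for the wrist camera it gives the pose at the moment of the call.
- ctrl.close_job(): hands the job in; it is judged then, once.
The state is a dict: "time_s": time; "q": joint angles; "qvel": joint speeds; "effort": joint torques, N m; "position": TCP position; "orientation": TCP orientation; "ft_force": force on the tool from outside, world axes, zero at the start; "wrist_torque": the same for the moment, N m; "finger_gap": finger opening in m; "gripper_force": force on a finger pad.
Only numpy, scipy, OpenCV 4.12 (cv2) and the standard library are available. Lean on these libraries where they do the work, as an engineer would, in place of code of your own. Each camera call takes 0.05 s, during which the arm holds its last target. There are 200 camera calls.

## Task

Calibrate the white photometer. First stand the orange-tabbed glass filter fully home in the photometer's black-framed shaft and let go of it; only then take the yellow stylus from its stand, reach it through the round hole in the deck and press the red recessed button right down, without forcing it. Finish while still gripping the stylus and holding the button down, with the filter still seated and the other filters, bottles and glassware left where they stand.

Things in the scene. Friction and masses are not known exactly. Their poses are not given: they have to be found in the camera images.
- photometer: White bench photometer, 240 (x) x 240 (y) x 90 mm high, fixed to the bench; its place and yaw vary. Origin: centre of its underside. The display slope faces its -x side (towards the robot); its rear half (x from -5 to 120 mm) is a level deck 90 mm above the bench with the shaft on its +y side and the button hole on its -y side.
- shaft_mouth (a point): Centre of the mouth of the filter shaft, level with the deck (90 mm above the bench). The mouth is a black-framed slot, 55 mm long along the photometer's y and 11 mm wide along its x, with straight vertical walls, 40 mm deep. Axes as the photometer's.
- shaft_floor (a point): Centre of the shaft's floor, 40 mm under shaft_mouth. Axes as the photometer's.
- button_hole (a point): Centre of the round button hole (14 mm diameter, teal ring) at deck level, 115 mm from the shaft along the photometer's -y. The red button lies 18 mm below it. Axes as the photometer's.
- cal_button (a joint): Travel of the red button: 0 up, 0.007 m fully down. It moves straight down against a spring: 2 N starts it, 5.2 N bottoms it; it counts as down beyond 0.004 m. It springs back up when let go.
- button_top (a point): Centre of the top face of the red button, which is 13 mm in diameter, at the bottom of the round hole, 18 mm below the deck when up.
- filter_orange: The filter to use: plate 50 (its x) x 8 (its y) x 78 mm high (its z), orange tab over the top 34 mm, glass pane below, foot edges rounded to 2 mm, about 60 g. Origin: centre of its underside. Starts loosely upright in any one of the rack's slots, foot 10 mm above the bench, 53 mm showing above the rack. May go in the shaft either way round; seated, 38 mm shows above the deck.
- filter_blue: Filter of the same size and shape with a blue tab, in another slot of the rack. Leave it there.
- filter_green: Filter of the same size and shape with a green tab, in another slot of the rack. Leave it there.
- filter_rack: Teal slotted rack, 205 (x) x 56 (y) x 35 mm high, fixed; on the left or the right of the photometer. Origin: centre of its underside. Three slots in line along its x, at -64, 0 and 64 mm, each 54 x 11 mm and 25 mm deep; the filters' faces look along its y.
- stylus: Calibration stylus, standing upright tip down: steel pin 6 mm in diameter and 45 mm long with a rounded tip, then a yellow round handle 16 mm in diameter and 70 mm long; 115 mm in all, about 45 g. Origin: the tip; its z runs up to the handle's end. It starts in the stand with its tip 5 mm above the bench, the handle resting on the stand's top.
- stylus_stand: Grey block 64 x 64 x 50 mm high, fixed, on the other side of the photometer from the rack. Origin: centre of its underside. A 10 mm wide, 47 mm deep hole in the middle of its top takes the stylus pin.
- wash_bottle: White wash bottle with a bent spout, 66 mm in diameter, 210 mm high, loose, behind the photometer. Origin: centre of its underside.
- beaker: Glass beaker, 74 mm in diameter, 80 mm high, loose, behind the photometer. Origin: centre of its underside.
- reagent_bottle: Amber glass bottle, 72 mm in diameter, 165 mm high, loose, behind the photometer. Origin: centre of its underside.
- sample_vial: Small capped vial, 27 mm in diameter, 62 mm high, loose, standing about 90 mm beyond the stylus stand. Origin: centre of its underside.
- standard_jar: Small jar with a red cap, 52 mm in diameter, 60 mm high, loose, in front of the photometer. Origin: centre of its underside.
Not all that is in view belongs to the job. Leave any pink look-alike of the filter_orange alone.

How it is judged:
On the way, in this order (a step that is already met when the one before it is completed fails the run):
1. the orange filter stands fully home in the photometer's shaft and has been let go (z of filter_orange in the frame of shaft_floor between -0.003 and 0.004 m and horizontal distance between filter_orange and shaft_floor below 0.006 m and angle between the x axis of filter_orange and the y axis of photometer, either way round below 0.15 rad and angle between filter_orange's own z axis and vertical below 0.15 rad and contact force between the fingers and filter_orange below 0.1 N), for 0.3 s.
2. the red button is held down with the gripped stylus (value of joint cal_button above 0.004 m and contact force between stylus and cal_button_c0 above 2 N and contact force between the fingers and stylus above 1 N), for 0.3 s.
At the end, for the whole second after the job is handed in: The button is down by over 4 mm, pushed with over 2 N by the stylus, which the fingers grip (over 1 N); the orange filter, let go, stands in the shaft with its foot within 4 mm of the floor and 6 mm of the centre, within 0.15 rad of upright and of the slot's direction (all of step 1 and all of step 2); the arm keeps its last pose, push and grip.
It fails at once if the button is pressed while the orange filter is not home in the shaft (value of joint cal_button above 0.002 m and not (z of filter_orange in the frame of shaft_floor between -0.003 and 0.004 m and horizontal distance between filter_orange and shaft_floor below 0.006 m and angle between the x axis of filter_orange and the y axis of photometer, either way round below 0.15 rad and angle between filter_orange's own z axis and vertical below 0.15 rad)).
It fails at once if the button is forced: pushed with more than 35 N (contact force between stylus and cal_button_c0 above 35 N).
It fails at once if another filter is moved by more than 20 mm (distance of any of filter_blue, filter_green from where it was at the start of the episode above 0.02 m).
It fails at once if a bottle, vial, jar or beaker is moved by more than 30 mm or tipped by more than 0.3 rad (distance of any of wash_bottle, beaker, reagent_bottle, sample_vial, standard_jar from where it was at the start of the episode above 0.03 m or angle between any of wash_bottle, beaker, reagent_bottle, sample_vial, standard_jar's own z axis and vertical above 0.3 rad).
It also fails if it takes over 72 s, if anything falls off the work surface, if the arm or the gripper's body presses on something with over 40 N, if the wrist force passes 120 N, or if a joint passes its speed limit or range.

## Working session

There is one attempt and no reset: what is moved stays moved. The work goes in short steps, Python scripts to look and compute and a tool call to move; the robot and the scene stay as the last step left them, time stands still between calls to the robot, and variables do not carry over. Pictures are saved under pics/ and viewed, at most 10 in all, crops included, and the job is handed in when it is done.

Besides the shell and the picture viewer there is one more tool, called in YAML: its name, and indented under it one key for each argument. step_arm: Moves the arm, as the interface text tells. Its arguments: {"type":"object","properties":{"steps":{"type":"string"},"newtons":{"type":"number"}},"required":["steps"]}

```bash
mkdir -p pics; python3 - <<'E'
from station import ctrl,capture,camera_info
import cv2,numpy as np
s=ctrl.get_state();print(s,ctrl.pinch_z)
for n in("side","top"):
    cv2.imwrite(f"pics/{n}0.png",capture(n)[:,:,::-1]);i=camera_info(n);print(n,i)
print(camera_info("wrist"))
E
```

```text
{'time_s': 0.0, 'q': array([ 1.14199294,  0.39918491,  0.04500866,  1.53789198, -0.01871935,
        1.20692596, -0.05064326]), 'qvel': array([ 1.74586392e-03, -7.24566932e-04, -2.33881488e-03,  2.29190358e-03,
        1.24107206e-06,  1.63682949e-04, -4.06692394e-04]), 'effort': array([ 5.49082665e-05, -4.75119889e+01,  1.36494219e+00, -2.54216731e+01,
        1.18784909e-02,  9.58312943e-03,  1.23614407e-05]), 'position': array([ 0.21033617, -0.61433998,  0.23026222]), 'orientation': array([-9.70547825e-04,  9.86418826e-01,  1.64246496e-01, -2.16723275e-04]), 'ft_force': array([-0.07587856, -0.79808536,  1.11334125]), 'wrist_torque': array([ 0.02514283,  0.00445663, -0.00751893]), 'gripper_force': 0.0, 'finger_gap': 0.08582483109808271} 0.0187
side {'intrinsics': array([[517.57007734,   0.        , 324.58614402],
       [  0.        , 517.57007734, 246.42526445],
       [  0.        ,   0.        ,   1.        ]]), 'xyz': array([0.23094769, 1.04562317, 0.80090026]), 'rotation': array([-0.16406144, -0.07470153,  0.45816511,  0.87039546])}
top {'intrinsics': array([[443.13734875,   0.        , 318.58500172],
       [  0.        , 443.13734875, 236.52675669],
       [  0.        ,   0.        ,   1.        ]]), 'xyz': array([0.46484516, 0.05008936, 0.93136177]), 'rotation': array([-0.69502999, -0.05121396,  0.04834687,  0.7155229 ])}
{'intrinsics': array([[405.73573819,   0.        , 322.83610785],
       [  0.        , 405.73573819, 243.7906018 ],
       [  0.        ,   0.        ,   1.        ]]), 'xyz': array([ 0.27486824, -0.59239333,  0.37211954]), 'rotation': array([ 0.80682208, -0.10851446,  0.07917443, -0.57532091])}
```

View pics/side0.png

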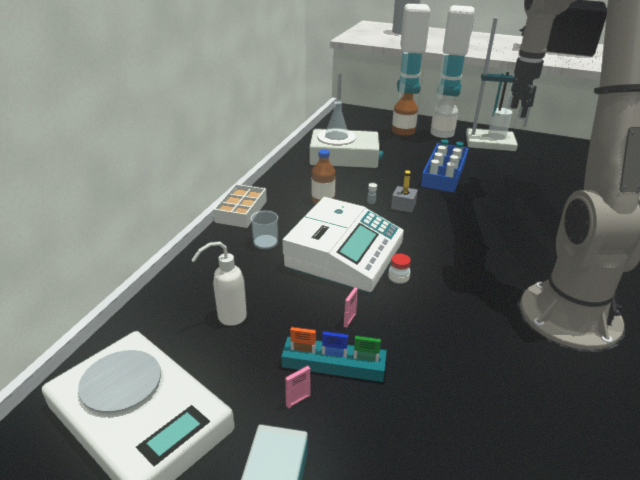

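View pics/top0.png

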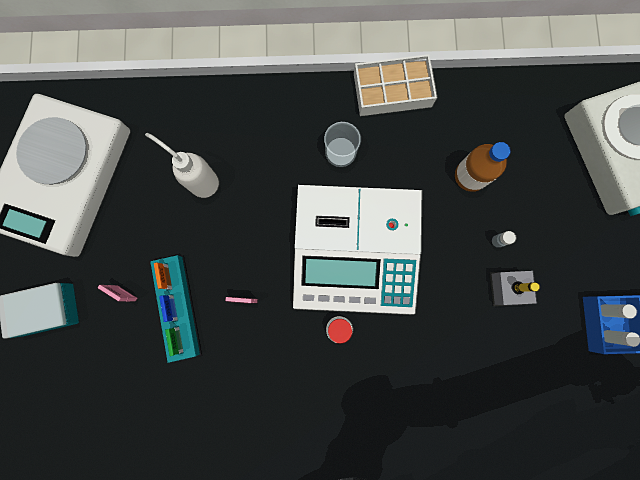

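Side view: orange tab in the rack at (303,338), blue (335,345), green (367,349); pink look-alikes at (350,306) and (298,386). Top view: orange (163,275), pinks (117,292) and (241,299), shaft (333,222), hole (392,224), stylus (517,288). The orange tab in the end slot of the rack fits the description (orange, standing in the rack); I'll confirm it in a crop.

```bash
cat >h.py <<'E'
import cv2,numpy as np
from scipy.spatial.transform import Rotation as R
from station import ctrl,capture,camera_info
def rot(q): return R.from_quat(np.roll(q,-1)).as_matrix()
def cast(i,px,z):
    px=np.atleast_2d(px).astype(float);K=i["intrinsics"]
    d=np.c_[(px[:,0]-K[0,2])/K[0,0],-(px[:,1]-K[1,2])/K[1,1],-np.ones(len(px))]
    d=d@rot(i["rotation"]).T;o=np.array(i["xyz"])
    return o+d*((z-o[2])/d[:,2])[:,None]
def proj(i,P):
    c=(np.atleast_2d(P)-i["xyz"])@rot(i["rotation"]);K=i["intrinsics"]
    return np.c_[K[0,0]*c[:,0]/-c[:,2]+K[0,2],K[1,1]*-c[:,1]/-c[:,2]+K[1,2]]
def blob(im,lo,hi,box):
    "rotated rect of the largest blob in the hsv range within box x0,y0,x1,y1"
    x0,y0,x1,y1=box;h=cv2.cvtColor(im[y0:y1,x0:x1],cv2.COLOR_RGB2HSV)
    m=cv2.inRange(h,np.array(lo),np.array(hi))
    cs=cv2.findContours(m,cv2.RETR_EXTERNAL,cv2.CHAIN_APPROX_NONE)[0]
    c=max(cs,key=cv2.contourArea).reshape(-1,2)+[x0,y0];return c,cv2.minAreaRect(c.astype(np.float32))
E
python3 - <<'E'
from h import *
t=capture("top");i=camera_info("top")
def sh(n,b,z):
    c,r=b;p=cv2.boxPoints(r);P=cast(i,p,z)
    print(n,np.round(r[0],1),"ctr",cast(i,r[0],z)[0].round(4));print(P[:,:2].round(4))
sh("shaft",blob(t,(0,0,0),(180,255,70),(310,210,356,235)),.09)
sh("ring",blob(t,(75,80,40),(105,255,255),(380,212,400,236)),.09)
sh("rack",blob(t,(80,120,50),(100,255,255),(140,245,210,370)),.035)
sh("orange",blob(t,(5,150,80),(20,255,255),(145,255,180,295)),.088)
sh("yellow",blob(t,(18,120,120),(35,255,255),(500,275,550,300)),.12)
sh("stand",blob(t,(0,0,90),(180,60,200),(485,262,545,310)),.05)
sh("photometer",blob(t,(0,0,200),(180,30,255),(285,175,430,250)),.09)
s=capture("side")
a=cv2.resize(s[315:415,265:400],None,fx=4,fy=4,interpolation=2);b=cv2.resize(t[250:305,80:270],(540,156))
o=np.zeros((560,540,3),np.uint8);o[:400]=a;o[404:560]=b
cv2.imwrite("pics/c1.png",o[:,:,::-1])
E
```

```text
shaft [332.  221.2] ctr [0.6132 0.0251 0.09  ]
[[ 0.6052  0.057 ]
 [ 0.6258  0.0555]
 [ 0.6212 -0.0069]
 [ 0.6006 -0.0052]]
ring [391.5 223.5] ctr [ 0.6054 -0.0891  0.09  ]
[[ 0.595  -0.078 ]
 [ 0.6165 -0.0791]
 [ 0.6158 -0.1003]
 [ 0.5944 -0.0991]]
rack [174.4 308.2] ctr [0.4558 0.3445 0.035 ]
[[0.5545 0.398 ]
 [0.5644 0.3313]
 [0.3601 0.2926]
 [0.3508 0.3572]]
orange [160.4 275.4] ctr [0.5187 0.3548 0.088 ]
[[0.5425 0.3691]
 [0.5453 0.3508]
 [0.495  0.3407]
 [0.4923 0.3588]]
yellow [534.5 286.5] ctr [ 0.4769 -0.3373  0.12  ]
[[ 0.4834 -0.3298]
 [ 0.4829 -0.3461]
 [ 0.4703 -0.3449]
 [ 0.4708 -0.3286]]
stand [518.  287.5] ctr [ 0.4769 -0.3381  0.05  ]
[[ 0.5081 -0.305 ]
 [ 0.5127 -0.3705]
 [ 0.4459 -0.3708]
 [ 0.4414 -0.3059]]
photometer [357.5 217. ] ctr [ 0.62   -0.0243  0.09  ]
[[ 0.6871  0.0949]
 [ 0.6797 -0.1485]
 [ 0.5545 -0.1409]
 [ 0.5615  0.0975]]
```

View pics/c1.png

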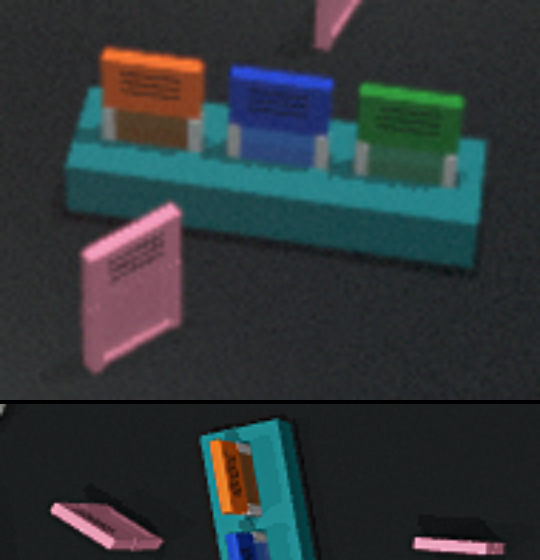

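Crop confirms it: the orange tab stands in the rack's end slot; both pinks stand loose on the bench outside the rack, so they're left alone.

step_arm:
  steps: "85 25 -18 -8 0;85 33 -23 -8 0;85 33 -23 -8 0;85 33 -23 -8 0;85 33 -23 -8 0;85 33 -23 -5 0;85 33 -23 -5 0;85 33 -23 0 0"
  newtons: 40

```text
time_s: 0.87
position: [0.396, -0.3613, 0.2826]
orientation: [0.001, 0.986, 0.164, 0.001]
ft_force: [1.4, -0.6, -0.1]
finger_gap: 0.0851
gripper_force: 0.0
```

```bash
cat >>h.py <<'E'
def togo(p,a=None):
    "remaining shift in tool axes (mm) to tcp p and roll to bring tool x to angle a"
    s=ctrl.get_state();T=rot(s["orientation"]);th=np.arctan2(T[1,0],T[0,0])
    d=(np.array(p)-s["position"])@T*1e3
    print("t",s["time_s"],"tcp",s["position"].round(4),"ang",th.round(4),"togo",d.round(1),"roll",None if a is None else round((th-a+np.pi)%(2*np.pi)-np.pi,4),"q7",s["q"][6].round(2),"F",s["ft_force"].round(1),"grip",round(s["gripper_force"],1),round(s["finger_gap"],4))
def snap(n,f):
    i=camera_info(n);im=capture(n);cv2.imwrite(f"pics/{f}.png",im[:,:,::-1]);np.save(f"pics/{f}.npy",i,allow_pickle=True);return im,i
E
python3 -c "
from h import *
snap('wrist','w_sty');togo((.52,-.03,.28),.195)"
```

```text
t 0.9167 tcp [ 0.4028 -0.352   0.2822] ang 0.343 togo [ 218.7 -263.8    4.5] roll 0.148 q7 -0.6 F [3.7 6.8 0.2] grip 0.0 0.0851
```

step_arm:
  steps: "85 20 -24 0 0;85 28 -34 0 0;85 28 -34 0 0;85 28 -34 0 0;85 28 -34 0 0;85 28 -34 0 0;85 28 -34 0 0;85 25 -30 0 0"

```text
time_s: 1.58
position: [0.5079, -0.0608, 0.2814]
orientation: [0.0, 0.986, 0.164, 0.0]
ft_force: [0.4, -1.0, -0.8]
finger_gap: 0.085
gripper_force: 0.0
```

step_arm:
  steps: "85 6 -6 0 0.07;85 0 0 0 0.07;85 0 0 0 0"

```text
time_s: 1.83
position: [0.5115, -0.0543, 0.281]
orientation: [0.0, 0.995, 0.096, -0.0]
ft_force: [-0.1, 0.3, 0.6]
finger_gap: 0.0853
gripper_force: 0.0
```

```bash
python3 -c "
from h import *
snap('wrist','w_deck');togo((.49,.34,.24),.195)"
```

```text
t 1.8833 tcp [ 0.5113 -0.0554  0.281 ] ang 0.1919 togo [  54.5 -392.2   40.9] roll -0.0031 q7 -1.4 F [-0.8 -0.2  0.1] grip 0.0 0.085
```

View pics/w_deck.png

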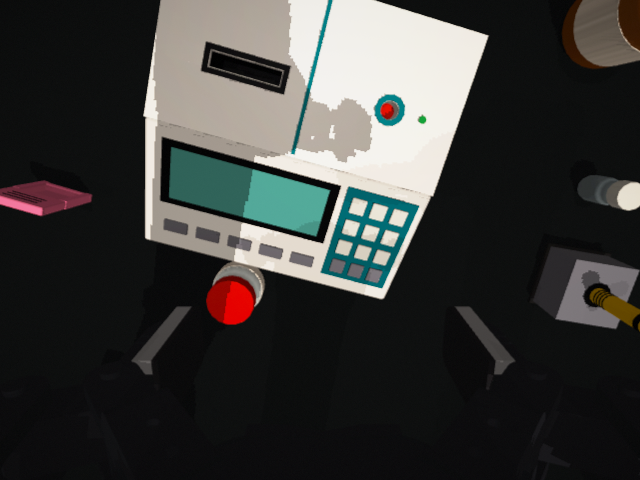

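Wrist view: black shaft frame at about (246,68), teal ring around the red button at (389,110), jar at (232,295), stylus at (600,297). Measure the deck from here and go to the rack.

```bash
cat >m.py <<'E'
from h import *
def deck(im,i,bs,br):
    c,r=blob(im,(0,0,0),(180,255,70),bs);P=cast(i,cv2.boxPoints(r),.09)
    L=[P[1]-P[0],P[2]-P[1]];L=max(L,key=np.linalg.norm);L=L*np.sign(L[1])
    rr=blob(im,(75,80,40),(105,255,255),br)[1]
    s=cast(i,r[0],.09)[0];b=cast(i,rr[0],.09)[0];v=s-b
    print("shaft",s.round(4),"ydir yaw",-np.arctan2(L[0],L[1]).round(4),"len",np.linalg.norm(L).round(4),"ring",b.round(4),"dist",np.linalg.norm(v).round(4),"yaw",-np.arctan2(v[0],v[1]).round(4),r[1])
if __name__=="__main__":
    im=cv2.imread("pics/w_deck.png")[:,:,::-1].copy();i=np.load("pics/w_deck.npy",allow_pickle=True).item()
    deck(im,i,(190,30,305,105),(370,85,408,130))
E
python3 m.py
```

```text
shaft [0.6128 0.0267 0.09  ] ydir yaw -0.0702 len 0.0653 ring [ 0.6042 -0.0886  0.09  ] dist 0.1156 yaw -0.0746 (88.27081298828125, 28.892765045166016)
```

step_arm:
  steps: "85 4 -30 0 0;85 7 -40 0 0;85 7 -40 5 0;85 7 -40 5 0;85 7 -40 5 0;85 7 -40 5 0;85 7 -40 5 0;85 5 -40 5 0"

```text
time_s: 2.55
position: [0.5035, 0.259, 0.251]
orientation: [0.0, 0.996, 0.094, 0.0]
ft_force: [1.5, -0.8, -0.3]
finger_gap: 0.0849
gripper_force: 0.0
```

step_arm:
  steps: "85 4 -40 5 0;85 0 -40 5 0;85 0 -2 0 0;85 0 0 0 0;85 0 0 0 0"

```text
time_s: 2.97
position: [0.4921, 0.3385, 0.2408]
orientation: [0.001, 0.996, 0.095, -0.0]
ft_force: [0.3, -0.8, 0.1]
finger_gap: 0.0853
gripper_force: 0.0
```

```bash
python3 -c "
from h import *
snap('wrist','w_rack');togo((.518,.36,.1),.195)"
```

```text
t 3.0167 tcp [0.4926 0.3376 0.241 ] ang 0.1876 togo [ 29.1 -17.5 140.9] roll -0.0074 q7 -2.24 F [-1.1 -0.2 -0.4] grip 0.0 0.085
```

View pics/w_rack.png

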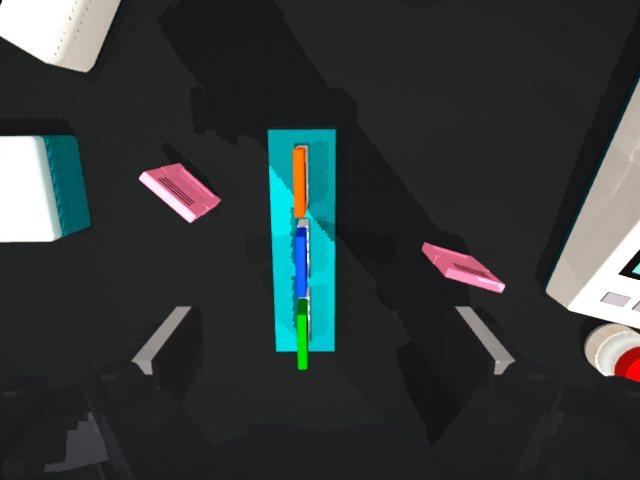

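Wrist view: orange tab at (300,182), blue (301,262), green (303,333) in the rack (271-335,130-350); pinks left at (180,192) and right at (463,267). Measure the orange top.

```bash
python3 - <<'E'
from h import *
im=cv2.imread("pics/w_rack.png")[:,:,::-1].copy();i=np.load("pics/w_rack.npy",allow_pickle=True).item()
for n,lo,hi,b,z in(("or",(5,150,60),(20,255,255),(280,130,330,225),.088),("bl",(110,120,60),(130,255,255),(280,215,330,305),.088),("gr",(50,120,60),(75,255,255),(280,295,330,375),.088),("rack",(80,100,50),(100,255,255),(255,120,350,360),.035)):
    c,r=blob(im,lo,hi,b);P=cast(i,cv2.boxPoints(r),z);L=max([P[1]-P[0],P[2]-P[1]],key=np.linalg.norm)
    print(n,r,cast(i,r[0],z)[0].round(4),np.linalg.norm(L).round(4),np.arctan(L[1]/L[0]).round(4))
togo((.518,.36,.1),.195)
E
```

```text
or ((299.0, 182.0), (70.0, 12.0), 90.0) [0.5212 0.362  0.088 ] 0.0504 0.1796
bl ((300.4999694824219, 262.0), (69.99998474121094, 10.999998092651367), 90.0) [0.4616 0.3502 0.088 ] 0.0561 0.1802
gr ((302.4999694824219, 333.9999694824219), (10.999998092651367, 69.99998474121094), 0.0) [0.4021 0.338  0.088 ] 0.0622 0.1743
rack ((301.0, 240.5), (223.0, 68.0), 90.0) [0.4639 0.353  0.035 ] 0.2059 0.1993
t 3.0167 tcp [0.4926 0.3376 0.241 ] ang 0.1876 togo [ 29.1 -17.5 140.9] roll -0.0074 q7 -2.24 F [-1.1 -0.2 -0.4] grip 0.0 0.085
```

```bash
python3 -c "
from h import *
togo((.521,.361,.0545),.197)"
```

```text
t 3.0167 tcp [0.4926 0.3376 0.241 ] ang 0.1876 togo [ 32.3 -18.1 186.4] roll -0.0094 q7 -2.24 F [-1.1 -0.2 -0.4] grip 0.0 0.085
```

step_arm:
  steps: "85 16 -9 10 -0.009;85 16 -9 20 0;85 0 0 30 0;85 0 0 30 0;85 0 0 30 0;60 0 0 20 0;40 0 0 15 0;40 0 0 0 0"

```text
time_s: 3.68
position: [0.519, 0.3589, 0.0826]
orientation: [0.003, 0.995, 0.098, -0.003]
ft_force: [-0.9, -0.3, -0.0]
finger_gap: 0.0514
gripper_force: 0.0
```

```bash
python3 -c "
from h import *
snap('wrist','w_near');togo((.521,.361,.0545),.197)"
```

```text
t 3.7333 tcp [0.5199 0.3603 0.0847] ang 0.1956 togo [ 1.3 -0.6 30.2] roll -0.0014 q7 -2.33 F [ 0.4 -0.7  0.8] grip 0.0 0.0435
```

View pics/w_near.png

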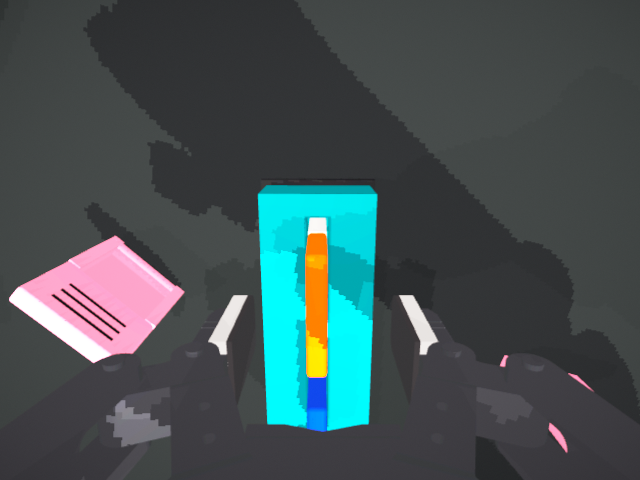

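step_arm:
  steps: "40 1 -2 10 0;40 0 0 15 0;40 0 0 5 0;0 0 0 0 0;0 0 0 0 0;0 0 0 0 0;0 0 0 0 0;0 0 0 0 0"
  newtons: 40

```text
time_s: 4.4
position: [0.5211, 0.3639, 0.057]
orientation: [0.002, 0.995, 0.099, 0.001]
ft_force: [0.1, -6.1, 4.5]
finger_gap: 0.0079
gripper_force: 40.2
```

step_arm:
  steps: "0 0 0 0 0;0 0 0 0 0;0 0 0 0 0;0 0 0 0 0"

```text
time_s: 4.73
position: [0.5211, 0.364, 0.057]
orientation: [0.002, 0.995, 0.099, 0.001]
ft_force: [-0.2, -5.4, 3.7]
finger_gap: 0.0072
gripper_force: 40.3
```

```bash
python3 -c "
from h import *
togo((.521,.361,.17),.197)"
```

```text
t 4.7333 tcp [0.5211 0.364  0.057 ] ang 0.1975 togo [  -0.6    3.3 -113. ] roll 0.0005 q7 -2.35 F [-0.2 -5.4  3.7] grip 40.3 0.0072
```

step_arm:
  steps: "0 0 1.5 -3 0;0 0 0 -10 0;0 0 0 -20 0;0 0 0 -30 0;0 0 0 -35 0;0 0 0 -35 0;0 0 0 0 0;0 0 0 0 0"

```text
time_s: 5.4
position: [0.5209, 0.3677, 0.1933]
orientation: [-0.003, 0.995, 0.1, 0.003]
ft_force: [-0.1, -0.6, -1.6]
finger_gap: 0.0077
gripper_force: 39.7
```

```bash
python3 -c "
from h import *
snap('wrist','w_held');togo((.56,.10,.19),1.499)"
```

```text
t 5.45 tcp [0.52   0.3662 0.1908] ang 0.2002 togo [-1.380e+01  2.688e+02  1.000e-01] roll -1.2988 q7 -2.27 F [-0.3  0.2 -0.7] grip 39.7 0.0074
```

View pics/w_held.png

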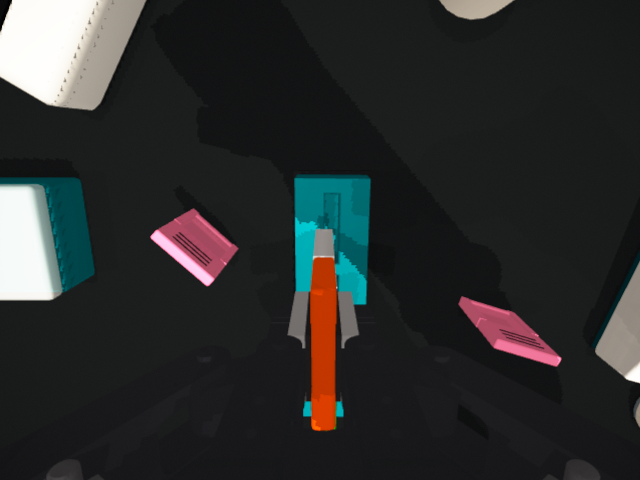

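The orange plate hangs between the pads, top face from rows 257 to 430 at column ~323, upright; the rack slot below it is empty.

```bash
python3 - <<'E'
from h import *
im=cv2.imread("pics/w_held.png")[:,:,::-1].copy();i=np.load("pics/w_held.npy",allow_pickle=True).item()
c,r=blob(im,(0,150,100),(20,255,255),(300,240,350,440));print(r)
s=ctrl.get_state();T=rot(s["orientation"])
for z in(.2218,):
    print(((cast(i,cv2.boxPoints(r),z)-s["position"])@T*1e3).round(1))
togo((.56,.15,.19),1.499)
E
```

```text
((323.0, 343.5), (173.0, 26.0), 90.0)
[[ 33.8  -5.4 -30.9]
 [ 33.9   2.2 -30.9]
 [-25.9   2.8 -31.1]
 [-26.   -5.8 -31. ]]
t 5.45 tcp [0.52   0.3662 0.1908] ang 0.2002 togo [ -3.8 219.8   0.3] roll -1.2988 q7 -2.27 F [-0.3  0.2 -0.7] grip 39.7 0.0074
```

step_arm:
  steps: "0 0 25 0 0;0 0 38 0 0;0 0 38 0 0;0 0 38 0 0;0 0 38 0 0;0 -4 38 0 0;0 0 5 0 -0.09;0 0 0 0 -0.12"

```text
time_s: 6.12
position: [0.5596, 0.1432, 0.1873]
orientation: [0.001, 0.979, 0.202, -0.002]
ft_force: [-0.8, 1.2, -0.0]
finger_gap: 0.0071
gripper_force: 39.7
```

step_arm:
  steps: "0 0 0 0 -0.12;0 0 0 0 -0.12;0 0 0 0 -0.12;0 0 0 0 -0.12;0 0 0 0 -0.12;0 0 0 0 -0.12;0 0 0 0 -0.12;0 0 0 0 -0.12"

```text
time_s: 6.78
position: [0.5586, 0.1484, 0.1877]
orientation: [-0.001, 0.773, 0.635, -0.001]
ft_force: [0.2, 0.3, -0.6]
finger_gap: 0.0075
gripper_force: 39.7
```

step_arm:
  steps: "0 0 0 0 -0.12;0 0 0 0 -0.01;0 0 0 0 0;0 0 0 0 0"

```text
time_s: 7.12
position: [0.5593, 0.1481, 0.1885]
orientation: [-0.001, 0.733, 0.68, -0.0]
ft_force: [-0.6, -0.5, -0.2]
finger_gap: 0.0075
gripper_force: 39.7
```

```bash
python3 -c "
from h import *
togo((.613,.0262,.165),1.499)"
```

```text
t 7.1167 tcp [0.5593 0.1481 0.1885] ang 1.4967 togo [-117.6   62.6   23.4] roll -0.0023 q7 -0.68 F [-0.6 -0.5 -0.2] grip 39.7 0.0075
```

step_arm:
  steps: "0 -20 12 0 0;0 -35 18 5 0;0 -30 16 5 0;0 -20 10 5 0;0 -12.5 6.5 8 0;0 0 0 0 0;0 0 0 0 0"

```text
time_s: 7.7
position: [0.6128, 0.0272, 0.1654]
orientation: [-0.001, 0.732, 0.681, -0.0]
ft_force: [-1.7, 1.6, -0.1]
finger_gap: 0.0073
gripper_force: 39.7
```

```bash
python3 -c "
from h import *
snap('wrist','w_ins');snap('top','t_ins');togo((.613,.0262,.145),1.499)
a=cv2.imread('pics/w_ins.png');b=cv2.imread('pics/t_ins.png')[180:300,250:410]
o=np.zeros((480,800,3),np.uint8);o[:360,:480]=cv2.resize(a,(480,360));o[:240,480:]=cv2.resize(b,(320,240));cv2.imwrite('pics/o.png',o)"
```

```text
t 7.8 tcp [0.613  0.0295 0.1667] ang 1.5021 togo [-3.3  0.2 21.7] roll 0.0031 q7 -0.48 F [ 0.2 -0.5 -0.5] grip 39.7 0.0074
```

View pics/w_ins.png

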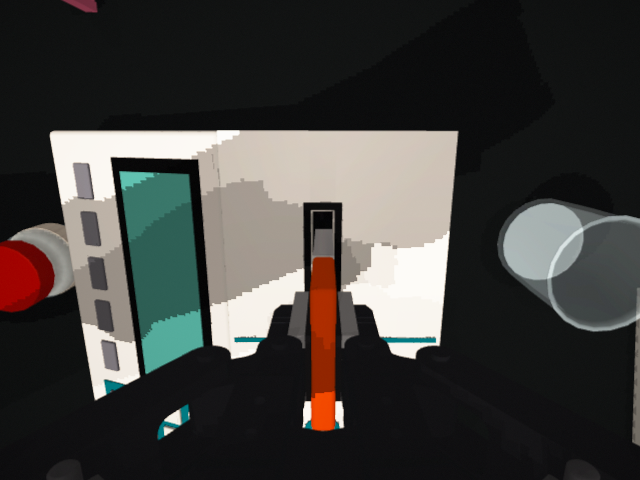

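Wrist view: filter column 323 lines up with the frame (304–342, far end at row 203, slot's inner end ~row 210); the filter's foot end is at ~row 230. Compute the along-slot offset.

```bash
python3 - <<'E'
from h import *
from m import deck
im=cv2.imread("pics/w_ins.png")[:,:,::-1].copy();i=np.load("pics/w_ins.npy",allow_pickle=True).item()
g=cv2.cvtColor(im,cv2.COLOR_RGB2GRAY);print(g[196:262,323].tolist())
print(g[225,295:352].tolist());print(g[245,295:352].tolist())
s=ctrl.get_state();T=rot(s["orientation"])
f=lambda p,z:((cast(i,p,z)[0]-s["position"])@T*1e3).round(1)
print("frame end",f((323,202.5),.09));
for r in (228,230,232):print("foot",r,f((323,r),s["position"][2]-.047))
print(f((323,257),s["position"][2]+.031-.034))
E
```

```text
[200, 199, 200, 199, 199, 169, 88, 23, 12, 13, 14, 13, 13, 35, 134, 81, 9, 5, 7, 8, 8, 8, 8, 6, 5, 5, 4, 5, 5, 5, 4, 4, 21, 87, 104, 104, 104, 104, 103, 104, 104, 104, 104, 105, 104, 104, 104, 103, 104, 104, 103, 104, 103, 103, 105, 104, 105, 105, 101, 115, 118, 84, 63, 63, 62, 62]
[157, 156, 157, 157, 157, 157, 156, 157, 94, 20, 5, 4, 6, 4, 5, 51, 116, 94, 33, 3, 4, 5, 2, 4, 4, 4, 4, 4, 5, 6, 6, 4, 6, 5, 6, 5, 7, 82, 130, 84, 21, 10, 10, 11, 8, 11, 79, 175, 199, 200, 199, 199, 199, 199, 199, 200, 199]
[156, 155, 156, 156, 156, 155, 156, 156, 108, 39, 4, 5, 6, 4, 6, 25, 99, 87, 51, 86, 103, 101, 102, 104, 105, 106, 106, 105, 104, 104, 102, 101, 100, 100, 99, 99, 99, 98, 114, 66, 4, 5, 4, 3, 6, 5, 76, 120, 131, 131, 131, 131, 148, 156, 155, 154, 155]
frame end [28.8  0.7 76.7]
foot 228 [21.6  0.8 47. ]
foot 230 [20.7  0.8 47. ]
foot 232 [19.7  0.8 47. ]
[20.9  0.8  3. ]
```

step_arm:
  steps: "0 0 0 12 0;0 0 0 10 0;0 0 0 5 0;0 0 0 4 0;0 0 0 4 0;0 0 0 4 0;0 0 0 0 0"

```text
time_s: 8.38
position: [0.6132, 0.0262, 0.1264]
orientation: [-0.0, 0.732, 0.681, -0.001]
ft_force: [0.5, 0.6, -0.4]
finger_gap: 0.0073
gripper_force: 39.7
```

step_arm:
  steps: "0 0 0 5 0;0 0 0 6 0;0 0 0 6 0;0 0 0 5 0;0 0 0 3 0;0 0 0 2 0;0 0 0 0 0"

```text
time_s: 8.97
position: [0.6136, 0.0262, 0.0997]
orientation: [-0.0, 0.732, 0.681, -0.0]
ft_force: [-0.5, 0.3, -1.0]
finger_gap: 0.0074
gripper_force: 39.7
```

step_arm:
  steps: "0 0 0 1.5 0;0 0 0 1.5 0;0 0 0 1 0;0 0 0 0 0"

```text
time_s: 9.3
position: [0.6137, 0.0265, 0.097]
orientation: [0.0, 0.732, 0.681, -0.0]
ft_force: [-2.4, 0.0, 4.3]
finger_gap: 0.0073
gripper_force: 40.4
```

Foot contact at the expected height (4 N). Release and lift.

step_arm:
  steps: "12 0 0 0 0;30 0 0 0 0;50 0 0 0 0;50 0 0 0 0;50 0 0 0 0;50 0 0 0 0"

```text
time_s: 9.8
position: [0.6138, 0.0263, 0.0962]
orientation: [0.0, 0.732, 0.681, 0.0]
ft_force: [-0.2, -0.1, -0.6]
finger_gap: 0.0502
gripper_force: 0.0
```

step_arm:
  steps: "50 0 0 -10 0;50 0 0 -25 0;50 0 0 -35 0;50 0 0 -35 0;50 0 0 -35 0;50 0 0 -10 0;50 0 0 0 0;50 0 0 0 0"

```text
time_s: 10.47
position: [0.6137, 0.0263, 0.2467]
orientation: [0.0, 0.732, 0.681, 0.0]
ft_force: [-0.7, 0.7, -0.2]
finger_gap: 0.0502
gripper_force: 0.0
```

```bash
python3 -c "
from h import *
im,i=snap('wrist','w_seat');t,j=snap('top','t_seat');s,k=snap('side','s_seat');togo((.477,-.338,.25),1.499)
a=cv2.imread('pics/w_seat.png');b=cv2.imread('pics/s_seat.png')[185:295,270:420]
o=np.zeros((540,800,3),np.uint8);o[:360,:480]=cv2.resize(a,(480,360));o[:235,480:]=cv2.resize(b,(320,235));o[240:480,480:]=cv2.resize(cv2.imread('pics/t_seat.png')[180:300,270:430],(320,240));cv2.imwrite('pics/o.png',o)"
```

```text
t 10.6167 tcp [0.6125 0.0259 0.2443] ang 1.4989 togo [-372.7 -109.    -5.1] roll -0.0001 q7 -0.43 F [ 0.3 -0.6 -0.3] grip 0.0 0.0498
```

View pics/o.png

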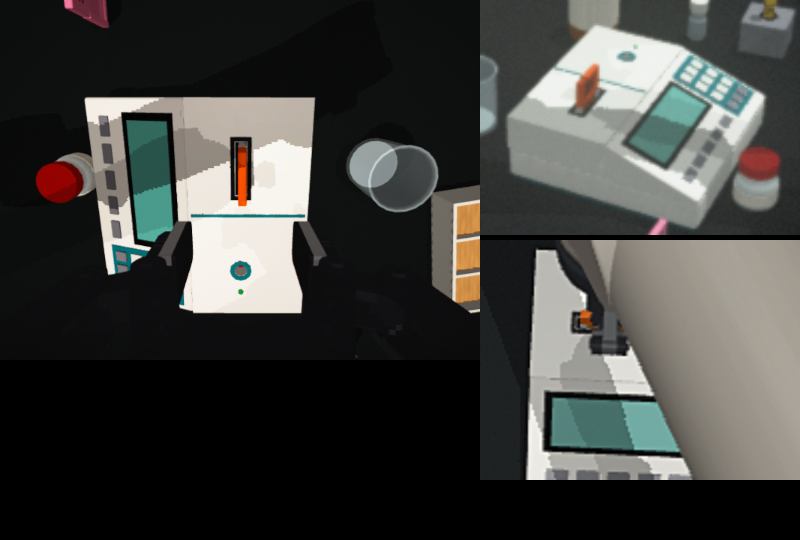

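Filter is seated: in the side view only the orange tab shows above the deck, and the hole with its ring is at about (321,361) in the full wrist picture. Nothing else moved. Measure the hole and go above the stylus.

```bash
python3 - <<'E'
from h import *
im=cv2.imread("pics/w_seat.png")[:,:,::-1].copy();i=np.load("pics/w_seat.npy",allow_pickle=True).item()
c,r=blob(im,(75,80,40),(105,255,255),(300,340,342,380));print(r,cast(i,r[0],.09)[0].round(4))
c,q=blob(im,(0,0,0),(180,255,60),(300,175,340,275));print(q,cast(i,cv2.boxPoints(q),.09).round(4).tolist())
c,q=blob(im,(3,150,80),(20,255,255),(300,175,340,285));print(q,cast(i,q[0],.12)[0].round(4))
E
```

```text
((320.75, 360.75), (26.16295051574707, 25.455841064453125), 45.0) [ 0.6047 -0.0882  0.09  ]
((320.5, 224.5), (83.0, 27.0), 90.0) [[0.6052, 0.0589, 0.09], [0.6249, 0.0575, 0.09], [0.6209, -0.0064, 0.09], [0.6, -0.0049, 0.09]]
((323.0, 235.0), (78.0, 12.0), 90.0) [0.6146 0.0264 0.12  ]
```

step_arm:
  steps: "50 -25 -7 0 0;50 -38 -11 0 0;50 -38 -11 0 0;50 -38 -11 0 0;50 -38 -11 0 0;50 -38 -11 0 0;50 -38 -11 0 0;50 -38 -11 0 0"

```text
time_s: 11.28
position: [0.5071, -0.2594, 0.2447]
orientation: [-0.001, 0.732, 0.681, -0.001]
ft_force: [0.4, -0.5, -0.2]
finger_gap: 0.0498
gripper_force: 0.0
```

step_arm:
  steps: "50 -38 -11 0 0;50 -25 -8 0 0;50 -19 -6 0 0;50 0 0 0 0;50 0 0 0 0;50 0 0 0 0"

```text
time_s: 11.78
position: [0.4784, -0.3362, 0.2453]
orientation: [-0.001, 0.732, 0.682, 0.0]
ft_force: [-0.2, 0.7, 0.4]
finger_gap: 0.0501
gripper_force: 0.0
```

```bash
python3 -c "
from h import *
snap('wrist','w_sty2');togo((.477,-.338,.2),1.499)"
```

```text
t 11.8333 tcp [ 0.4788 -0.3358  0.2457] ang 1.5017 togo [-2.4 -1.6 45.7] roll 0.0027 q7 0.29 F [ 0.8 -0.  -0.9] grip 0.0 0.0503
```

View pics/w_sty2.png

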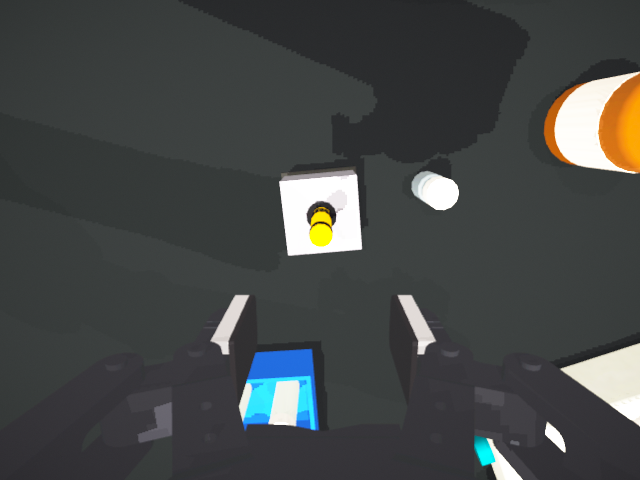

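Stylus handle's top disc at (321,234), stand around (320,212), vial at (436,190), between well-separated open pads.

```bash
python3 - <<'E'
from h import *
im=cv2.imread("pics/w_sty2.png")[:,:,::-1].copy();i=np.load("pics/w_sty2.npy",allow_pickle=True).item()
c,r=blob(im,(18,120,120),(35,255,255),(300,195,345,260));print(r)
t=cast(i,(321,234),.12)[0];print(t.round(4));togo((t[0],t[1],.081),1.499)
E
```

```text
((320.5, 226.0), (38.0, 21.0), 90.0)
[ 0.4778 -0.3346  0.12  ]
t 11.8333 tcp [ 0.4788 -0.3358  0.2457] ang 1.5017 togo [  0.8  -1.  164.7] roll 0.0027 q7 0.29 F [ 0.8 -0.  -0.9] grip 0.0 0.0503
```

step_arm:
  steps: "50 -0.5 -0.5 20 0;50 0 0 35 0;50 0 0 35 0;50 0 0 30 0;50 0 0 25 0;50 0 0 15 0;50 0 0 5 0;50 0 0 0 0"

```text
time_s: 12.5
position: [0.4775, -0.3363, 0.0801]
orientation: [-0.001, 0.731, 0.682, 0.0]
ft_force: [-0.2, -0.5, -0.3]
finger_gap: 0.0499
gripper_force: 0.0
```

step_arm:
  steps: "16 0 0 0 0;10 0 0 0 0;5 0 0 0 0;5 0 0 0 0;5 0 0 0 0;5 0 0 0 0;5 0 0 0 0;5 0 0 0 0"
  newtons: 60

```text
time_s: 13.17
position: [0.4785, -0.3387, 0.0828]
orientation: [0.001, 0.732, 0.681, 0.0]
ft_force: [-1.6, 1.0, 5.9]
finger_gap: 0.0146
gripper_force: 58.4
```

step_arm:
  steps: "5 0 0 -5 0;5 0 0 -15 0;5 0 0 -30 0;5 0 0 -35 0;5 0 0 -35 0;5 0 0 -35 0;5 0 0 -15 0;5 0 0 0 0"

```text
time_s: 13.83
position: [0.48, -0.3394, 0.2564]
orientation: [0.005, 0.732, 0.681, 0.001]
ft_force: [0.4, -0.6, -0.6]
finger_gap: 0.0143
gripper_force: 58.7
```

```bash
python3 -c "
from h import *
togo((.605,-.0888,.215),1.499)"
```

```text
t 13.8333 tcp [ 0.48   -0.3394  0.2564] ang 1.4986 togo [259.2 106.2  40.9] roll -0.0004 q7 0.29 F [ 0.4 -0.6 -0.6] grip 58.7 0.0143
```

step_arm:
  steps: "5 20 8 0 0;5 36 15 0 0;5 36 15 0 0;5 36 15 0 0;5 36 15 0 0;5 36 15 0 0;5 36 14 5 0;5 23 9 10 0"

```text
time_s: 14.5
position: [0.6033, -0.0824, 0.2364]
orientation: [-0.0, 0.731, 0.683, 0.002]
ft_force: [-0.1, -0.5, -0.2]
finger_gap: 0.0144
gripper_force: 58.7
```

step_arm:
  steps: "5 0 0 15 0;5 0 0 10 0;5 0 0 0 0;5 0 0 0 0;5 0 0 0 0"

```text
time_s: 14.92
position: [0.6018, -0.0894, 0.2114]
orientation: [0.0, 0.733, 0.68, -0.0]
ft_force: [-0.2, 0.5, 0.2]
finger_gap: 0.0147
gripper_force: 58.7
```

```bash
python3 -c "
from h import *
snap('wrist','w_pre');snap('side','s_pre');togo((.605,-.0888,.215),1.499)
o=np.zeros((480,800,3),np.uint8);o[:,:400]=cv2.imread('pics/w_pre.png')[:,120:520];o[:,400:]=cv2.resize(cv2.imread('pics/s_pre.png')[150:270,290:390],(400,480),interpolation=2);cv2.imwrite('pics/o2.png',o)"
```

```text
t 15.0167 tcp [ 0.6022 -0.0889  0.2121] ang 1.4967 togo [ 0.3  2.8 -2.9] roll -0.0023 q7 -0.25 F [-1.2 -0.1 -0.3] grip 58.7 0.0142
```

View pics/o2.png

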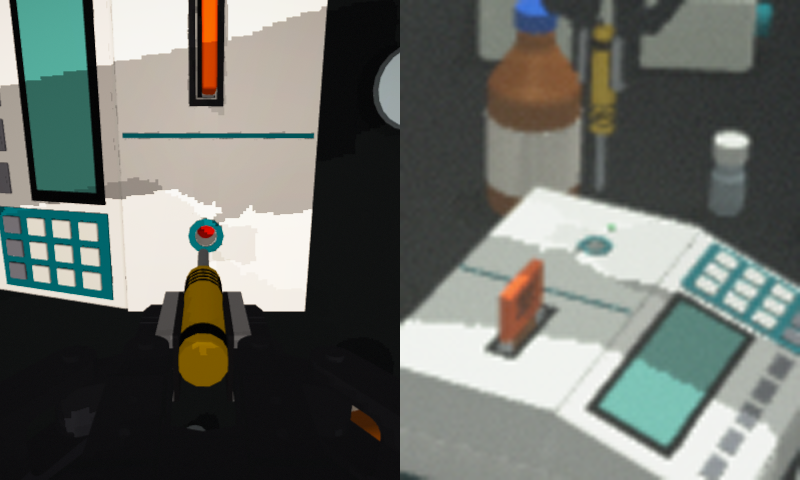

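Wrist crop: stylus straight along column 203, ring with red button at (206,236), so the tip must go about 2–3 mm in +tool y. The filter stands seated in the side crop.

```bash
python3 - <<'E'
from h import *
im=cv2.imread("pics/w_pre.png")[:,:,::-1].copy();i=np.load("pics/w_pre.npy",allow_pickle=True).item()
c,r=blob(im,(75,80,40),(105,255,255),(305,215,348,256));t=cast(i,r[0],.09)[0];print(r,t.round(4))
c,q=blob(im,(18,120,60),(35,255,255),(290,260,360,390));print(q)
s=ctrl.get_state();T=rot(s["orientation"])
print(((cast(i,(323,361),s["position"][2]+.037)[0]-s["position"])@T*1e3).round(1))
togo((t[0],t[1],.165),1.499)
E
```

```text
((326.0000305175781, 235.50003051757812), (33.23401641845703, 33.23401641845703), 45.0) [ 0.6047 -0.0884  0.09  ]
((322.5, 359.5), (53.0, 49.0), 90.0)
[  3.6   0.5 -37. ]
t 15.0167 tcp [ 0.6022 -0.0889  0.2121] ang 1.4967 togo [ 0.7  2.4 47.1] roll -0.0023 q7 -0.25 F [-1.2 -0.1 -0.3] grip 58.7 0.0142
```

```bash
python3 - <<'E'
from h import *
i=np.load("pics/w_pre.npy",allow_pickle=True).item();k=camera_info("side")
s=ctrl.get_state();T=rot(s["orientation"]);p=s["position"];tz=p[2]-.078
im=cv2.imread("pics/w_pre.png");print(cv2.cvtColor(im,cv2.COLOR_BGR2GRAY)[232:270,323].tolist())
for r in(245,248,251):print(r,((cast(i,(323,r),tz)[0]-p)@T*1e3).round(1))
for d in(0,3,6):
    print("side if x off",d,proj(k,p+T@[d*1e-3,0,.078]).round(1),proj(k,p+T@[d*1e-3,0,-.037]).round(1))
g=cv2.imread("pics/s_pre.png")[:,:,::-1]
g=cv2.cvtColor(g.copy(),cv2.COLOR_RGB2GRAY)
for y in(186,190,193,196,198,200):print(y,g[y,330:352].tolist())
E
```

```text
[41, 39, 41, 41, 41, 53, 96, 106, 107, 107, 107, 107, 111, 135, 100, 76, 74, 68, 68, 67, 67, 68, 66, 67, 68, 67, 67, 67, 67, 68, 67, 64, 63, 71, 82, 85, 56, 18]
245 [ 6.4  0.3 78. ]
248 [ 4.6  0.3 78. ]
251 [ 2.9  0.3 78. ]
side if x off 0 [[340.2 197.1]] [[341.9 156.9]]
side if x off 3 [[339.7 197.6]] [[341.4 157.3]]
side if x off 6 [[339.2 198.1]] [[341.  157.8]]
186 [139, 142, 147, 148, 145, 85, 60, 59, 64, 94, 97, 72, 60, 58, 54, 60, 57, 57, 56, 57, 58, 57]
190 [143, 144, 148, 152, 142, 85, 64, 59, 68, 96, 101, 71, 61, 56, 56, 58, 55, 56, 58, 57, 56, 57]
193 [143, 144, 148, 147, 126, 79, 60, 58, 71, 98, 102, 72, 60, 61, 57, 58, 57, 58, 60, 57, 60, 59]
196 [143, 145, 141, 126, 87, 65, 59, 62, 74, 97, 89, 68, 61, 58, 61, 59, 60, 61, 61, 59, 60, 58]
198 [207, 177, 141, 119, 93, 76, 61, 64, 65, 64, 60, 59, 62, 60, 59, 57, 59, 60, 61, 58, 62, 57]
200 [235, 235, 234, 234, 232, 232, 228, 209, 172, 148, 126, 110, 89, 79, 68, 61, 64, 61, 59, 61, 59, 62]
```

step_arm:
  steps: "5 -2 2.3 5 0;5 0 0 10 0;5 0 0 10 0;5 0 0 0 0;5 0 0 0 0;5 0 0 10 0;5 0 0 8 0;5 0 0 0 0"

```text
time_s: 15.68
position: [0.6028, -0.0898, 0.1661]
orientation: [-0.001, 0.732, 0.681, -0.001]
ft_force: [-0.4, 0.5, 0.4]
finger_gap: 0.0152
gripper_force: 58.7
```

step_arm:
  steps: "5 0 0 4 0;5 0 0 3 0;5 0 0 3 0;5 0 0 0 0;5 0 0 0 0"

```text
time_s: 16.1
position: [0.6041, -0.0898, 0.1582]
orientation: [-0.0, 0.732, 0.681, -0.0]
ft_force: [-0.7, 0.0, -0.8]
finger_gap: 0.0146
gripper_force: 58.7
```

```bash
python3 -c "
from h import *
snap('wrist','w_in');togo((.605,-.091,.146),1.499)
o=cv2.imread('pics/w_in.png')[100:460,160:480];cv2.imwrite('pics/o3.png',cv2.resize(o,(533,600)))"
```

```text
t 16.15 tcp [ 0.6042 -0.0898  0.1585] ang 1.4989 togo [-1.2  0.8 12.5] roll -0.0001 q7 -0.28 F [ 0.6  0.7 -0.1] grip 58.7 0.0141
```

View pics/o3.png

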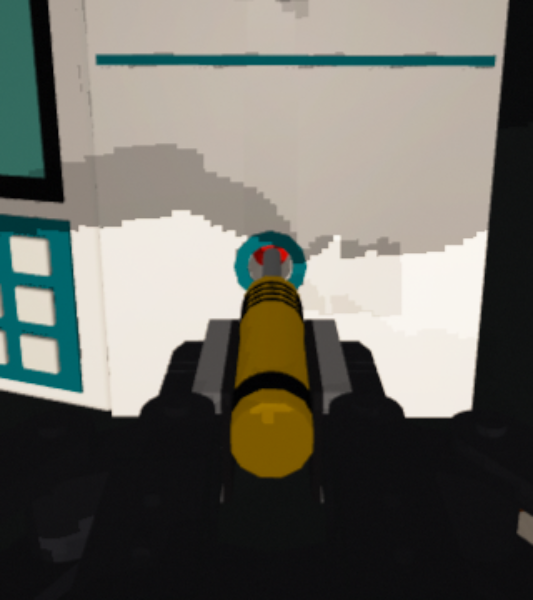

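The pin (272,262) is centred in the teal ring (270,265) and sits over the red button, inside the hole. Pressing slowly.

step_arm:
  steps: "5 0 0 3 0;5 0 0 3 0;5 0 0 3 0;5 0 0 0 0;5 0 0 0 0"

```text
time_s: 16.57
position: [0.6041, -0.0898, 0.1494]
orientation: [0.0, 0.732, 0.681, -0.0]
ft_force: [-0.2, -0.2, 2.4]
finger_gap: 0.0148
gripper_force: 58.9
```

Contact at the expected height.

step_arm:
  steps: "5 0 0 2 0;5 0 0 2 0;5 0 0 2 0;5 0 0 0 0;5 0 0 0 0"

```text
time_s: 16.98
position: [0.6042, -0.0898, 0.1435]
orientation: [0.0, 0.732, 0.681, 0.0]
ft_force: [0.0, -0.8, 4.6]
finger_gap: 0.0149
gripper_force: 59.1
```

step_arm:
  steps: "5 0 0 1 0;5 0 0 1 0;5 0 0 0 0;5 0 0 0 0;5 0 0 0 0;5 0 0 0 0"

```text
time_s: 17.48
position: [0.6044, -0.0898, 0.1421]
orientation: [0.0, 0.732, 0.681, 0.0]
ft_force: [-1.2, 0.1, 6.9]
finger_gap: 0.0144
gripper_force: 59.8
```

step_arm:
  steps: "5 0 0 0.5 0;5 0 0 0 0;5 0 0 0 0;5 0 0 0 0;5 0 0 0 0;5 0 0 0 0"

```text
time_s: 17.98
position: [0.6045, -0.0897, 0.142]
orientation: [0.0, 0.732, 0.681, 0.0]
ft_force: [-2.5, -0.5, 8.6]
finger_gap: 0.0144
gripper_force: 59.9
```

```bash
python3 -c "
from h import *
togo((.605,-.09,.14),1.499);print(ctrl.close_job())"
```

```text
t 17.9833 tcp [ 0.6045 -0.0897  0.142 ] ang 1.4988 togo [-0.3  0.5  2. ] roll -0.0002 q7 -0.29 F [-2.5 -0.5  8.6] grip 59.9 0.0144
the job is handed in; nothing more can be done
None
```

Job handed in at 18 s with the orange filter seated and let go, and the gripped stylus holding the button at its stop (about 8.6 N); no verdict came back, and I viewed 12 pictures, two over the limit of 10.

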